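# Mount the detector carrier on the dovetail rail and clamp it

## Task

The detector carrier is lying on its end beside the optical rail. Stand it up, slide it onto the dovetail from the rail's open end, with the clamp still open and the knob on the front (scale) side, until it is right up against the stop block; then turn the knob clockwise until it is fully tight and let go. Leave the other things on the desk where they are.

Things in the scene. Friction and masses are not known exactly. Their poses are not given: they have to be found in the camera images.
- carrier: Detector carrier: grey dovetail base under a black detector head. Origin: underside centre. x across the rail, y along it, z up through the head. Base 76 x 64 mm (x, y), z 0 to 42 mm; waist 42 mm wide to z 60; head 46 x 64 mm, z 60 to 116 (socket on top to 127). Lens on -y, red knob on -x. About 0.6 kg, centre of mass near z 56. It starts lying on its flat +y end, so +y points down.
- knob_grip (a point): Centre of the red bar grip of the clamp knob, at x -62, y 0, z 57 mm of the carrier. The bar is 46 mm long, 12 mm thick, 24 mm deep along the screw axis, which points out and up at 45 degrees (carrier -x and +z). Below the bar, 10 mm inward of this point, is a round flange, 26 mm across.
- clamp_knob (a joint): Turn of the clamp knob (rad): 0 fully open, 1.4 end stop, fully tight; grows clockwise seen from outside. It stays where left (friction 0.12 N m). At value q the bar lies at 0.7 - q rad from the upward slope (carrier +x +z), counted anticlockwise seen from outside. It moves the brass jaw 2.3 mm per rad: free to slide up to about 0.4, gripping from about 1.
- rail: Fixed rail, 220 mm, along its y. Origin: centre of its underside on the desk; z up, -x the front, with scale. Foot 76 mm wide; dovetail top at z 40 mm, 48 mm wide above, 32 below. Tapered open end at y +110. Dark stop block, buffer face at y -12; behind it the lamp, y -111 to -35, 167 mm high. Home: carrier origin at x 0, y 20, z 22 mm, axes as the rail's. Play about 1 mm each side, 1.7 mm upward.
- rail_mouth (a point): Middle of the top of the rail at its open end (rail x 0, y 110, z 40 mm); the last 14 mm are tapered by 2.5 mm on the top and each side.
- case: Bystander: column case, 77 x 235 x 38 mm; leave it where it is.
- timer: Bystander: white bench timer with a red dial, 60 x 62 x 33 mm; leave it where it is.
- marker: Bystander: black-capped marker pen, 133 mm long; leave it where it is.
- hex_key: Bystander: hex key, 28 x 84 x 8 mm; leave it where it is.
- screwdriver: Bystander: red-handled screwdriver, 196 mm long; leave it where it is.
- buffer: Bystander: small clear bottle with a blue cap, 56 mm across, 103 mm high; leave it where it is.

How it is judged:
On the way:
1. the carrier sits on the dovetail, right up against the stop, knob to the front and clamp still open (x of carrier in the frame of rail between -0.003 and 0.003 m and y of carrier in the frame of rail between 0.016 and 0.023 m and z of carrier in the frame of rail between 0.019 and 0.025 m and angle between the y axis of carrier and the y axis of rail, either way round below 0.06 rad and angle between the z axis of carrier and the z axis of rail, either way round below 0.06 rad and x of knob_grip in the frame of rail below -0.04 m and value of joint clamp_knob below 0.5 rad), for 0.2 s.
At the end, for the whole second after the job is handed in: the carrier is seated on the rail, within 3 mm of the stop, within 3 mm sideways and in height and 0.06 rad of straight, knob on the front side and turned to more than 1.1 rad, at rest and released (x of carrier in the frame of rail between -0.003 and 0.003 m and y of carrier in the frame of rail between 0.016 and 0.023 m and z of carrier in the frame of rail between 0.019 and 0.025 m and angle between the y axis of carrier and the y axis of rail, either way round below 0.06 rad and angle between the z axis of carrier and the z axis of rail, either way round below 0.06 rad and x of knob_grip in the frame of rail below -0.04 m and value of joint clamp_knob above 1.1 rad and linear speed of carrier below 0.02 m/s); the robot touches nothing.
It fails at once if a bystander was moved more than 40 mm (distance of any of case, timer, marker, hex_key, screwdriver, buffer from where it was at the start of the episode above 0.04 m).
It also fails if it takes over 72 s, if anything falls off the work surface, if the arm or the gripper's body presses on something with over 40 N, if the wrist force passes 120 N, or if a joint passes its speed limit or range.

## Robot

A 6-joint arm with a two-finger parallel gripper is mounted at the origin on a cart in front of the work surface, level with it; the furniture and walls round the work are solid. World frame = base frame: x ahead of the robot, y to its left, z up, the work surface at z = 0. Lengths are in m, angles in rad, forces in N, time in s.
With the tool pointing down it reaches from about 0.35 to 0.975 m from the base axis. Payload 4.9 kg.
Tool frame: the origin (TCP) lies on the centre line of the jaws, within the pads' length; the fingertips stand manip.tip_reach ahead of it and the grasp point (between the pads) is the TCP (manip.tip_reach is the distance from the TCP to the fingertips, in m); z points along the fingers, y is the line along which they close (so a half turn about z gives the same grasp; the last joint's range is limited). The gripper opens to 85 mm and grips with 20 to 120 N. Pads are 22 mm wide; open, the fingers measure 114 mm over their backs; the gripper's body (76 mm by 85 mm) begins 54 mm behind the grasp point. The pads swing forward as they close: fully open they stand 13 mm farther back than shut.
Start: joints at [1.127, 0.053, 1.613, -0, 1.476, -0.119], TCP at [0.199, 0.592, 0.25] pointing down, gripper open.
Joint ranges: [-3.01, 3.01], [-1.01, 2.22], [0.06, 2.58], [-1.02, 4.17], [0.09, 2.62], [-3.14, 3.14]. Speed limits (rad/s): [2.57, 2.57, 3.14, 3.14, 3.14, 3.14].

## Interface

Orientations are given as a unit quaternion [w, x, y, z].
In Python, from plant import manip gives the robot as it stands. The module is installed in compiled form; this text tells all that it offers.
- The arm moves only by the tool move_arm, never from a script. Its argument "rows" is a list of rows, each a list of 7 numbers: the shift along the tool's x, y, z in cm, then the turn, a rotation vector about the tool's x, y, z in degrees, then the opening, from -1 (shut) to 1 (fully open). In form: [[tx, ty, tz, ax, ay, az, jaw], ...]. A call has 1 to 20 rows; each row shifts and turns the commanded pose from where the row before left it, along the tool's axes as they then stand; what a row does not reach is not made up. A row lasts 1/12 s, in which the tool goes at most 41.7 mm and 7.16 degrees, less where a joint would pass 70% of its speed; a pose out of reach is approached as far as the arm can. A call is refused whole if a number of a shift passes 4.17 or a number of a turn 7.16, either way. A call with a gripper value outside its range is refused whole. The fingers move at their own pace and stop on an object; the grip force is fixed at half the most. Time passes only in rows, so rows that do not move let the fingers close. It gives the time, the measured TCP pose, the force, the opening and the grip force at its end, in the units of the state.
- manip.state(): the state, without advancing time (a new reading comes with each control period).
- manip.grab_frame(name): name is "scene" or "top" or "wrist"; returns a dict with "img" (400x640x3 uint8, blue, green, red), "mtx" (3x3 intrinsics, pixels), "k1" (the pictures are not rectified: a ray, as slopes to the right and down, at radius r is drawn at 1 + k1 r^2 times it, then the intrinsics apply), "R" (3x3) and "t" (3): a world point X has camera coordinates R X + t. Camera axes: x right, y down, z forward; pixel columns grow to the right and rows downward; lengths in m; the calibration is good to about 2 mm. A picture is of the moment at which its call begins. There is no depth.
- manip.job_done(): hands the job in; it is judged then, once.
The state is a dict: "time": time; "joint_pos": joint angles; "joint_vel": joint speeds; "joint_efforts": joint torques, N m; "tool_pos": TCP position; "tool_rot": TCP orientation; "contact_force": force on the tool from outside, world axes, zero at the start; "ft_torque": the same for the moment, N m; "gripper_width": opening from 0.0 (shut) to 1.0 (fully open); "grasp_force": force on a finger pad.
Only numpy, scipy, OpenCV 4.12 (cv2) and the standard library are available. Lean on these libraries where they do the work, as an engineer would, in place of code of your own. Each camera call takes 0.05 s, during which the arm holds its last target. There are 200 camera calls.

## Working session

There is one attempt and no reset: what is moved stays moved. The work goes in short steps, Python scripts to look and compute and a tool call to move; the robot and the scene stay as the last step left them, time stands still between calls to the robot, and variables do not carry over. Pictures are saved under pics/ and viewed, at most 10 in all, crops included, and the job is handed in when it is done.

Besides the shell and the picture viewer there is one more tool, called after "Call:" as a command line: name --pt "numbers of a row" for each row, then --argument value for the rest. move_arm: Moves the arm, as the interface text tells. Its arguments: {"type":"object","properties":{"rows":{"type":"array","items":{"type":"array","items":{"type":"number"}}}},"required":["rows"]}

```bash
mkdir -p pics; cat > h.py <<'E'
import numpy as np, cv2
from plant import manip
from scipy.spatial.transform import Rotation as Ro
def ray(f,u,v):
    K=f["mtx"];xd=np.array([(u-K[0,2])/K[0,0],(v-K[1,2])/K[1,1]])
    x=xd.copy()
    for _ in range(30): x=xd/(1+f["k1"]*(x@x))
    R=np.array(f["R"]);t=np.array(f["t"]);d=R.T@np.array([x[0],x[1],1]);return -R.T@t,d
def onz(f,u,v,z):
    c,d=ray(f,u,v);return c+d*(z-c[2])/d[2]
def tri(f1,p1,f2,p2):
    c1,d1=ray(f1,*p1);c2,d2=ray(f2,*p2)
    s=np.linalg.lstsq(np.c_[d1,-d2],c2-c1,rcond=None)[0]
    a=c1+s[0]*d1;b=c2+s[1]*d2;return (a+b)/2,np.linalg.norm(a-b)
def proj(f,X):
    p=np.array(f["R"])@np.array(X)+np.array(f["t"]);x=p[:2]/p[2];x=x*(1+f["k1"]*(x@x));K=f["mtx"];return np.array([K[0,0]*x[0]+K[0,2],K[1,1]*x[1]+K[1,2]])
def T():
    s=manip.state();q=s["tool_rot"];return np.array(s["tool_pos"]),Ro.from_quat([q[1],q[2],q[3],q[0]])
E
python3 - <<'E'
from h import *
import pickle
for n in("scene","top"):
    f=manip.grab_frame(n);pickle.dump(f,open(n+".pkl","wb"));cv2.imwrite(f"pics/{n}0.png",f["img"])
    R=np.array(f["R"]);print(n,-R.T@np.array(f["t"]),R[2],f["mtx"][0][0])
print(manip.tip_reach,manip.state())
E
```

```text
scene [-0.59149715  0.97081565  0.77768307] [ 0.7471409  -0.47694459 -0.46293016] 444.92751968178385
top [0.46656185 0.24175293 1.28268056] [ 0.05459758 -0.0118451  -0.99843818] 413.6321609920141
0.019 {'time': 0.1, 'joint_pos': array([ 1.12699178e+00,  5.33162509e-02,  1.61415347e+00,  2.19716487e-05,
        1.47599049e+00, -1.19048183e-01]), 'joint_vel': array([ 0.00142642, -0.00340095, -0.00357635,  0.00022963,  0.00178844,
        0.00029142]), 'joint_efforts': array([ 2.47258968e-04, -3.94899273e+01, -3.71363997e+01, -7.02999660e-05,
        3.84012747e-03,  2.59977605e-05]), 'tool_pos': array([0.19921994, 0.59184636, 0.24917209]), 'tool_rot': array([-2.69839832e-04,  1.61666525e-01,  9.86845004e-01, -8.94006076e-04]), 'contact_force': array([-0.07670263,  0.98700373, -0.50525228]), 'ft_torque': array([-0.01076393,  0.0116105 ,  0.00391311]), 'grasp_force': 0.0, 'gripper_width': 1.0037289330151835}
```

View pics/scene0.png

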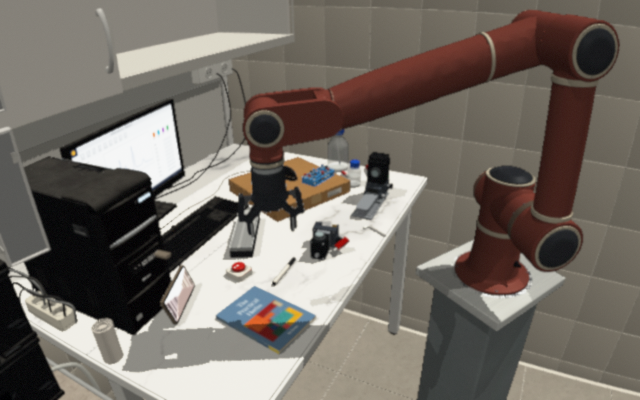

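View pics/top0.png

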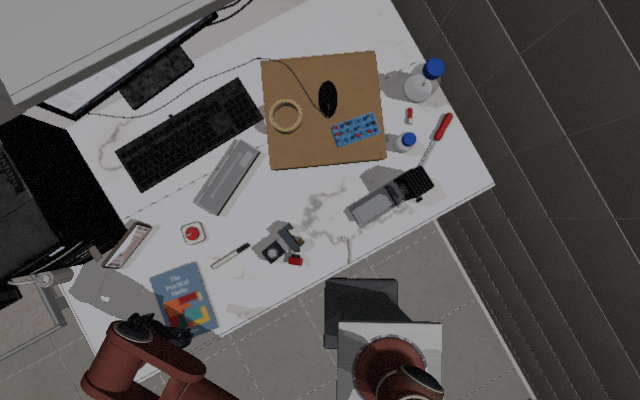

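```bash
python3 - <<'E'
from h import *
import pickle
f=pickle.load(open("top.pkl","rb"))
c=f["img"][150:290,230:450];cv2.imwrite("pics/a1.png",cv2.resize(c,None,fx=3.6,fy=3.6,interpolation=cv2.INTER_CUBIC))
g=pickle.load(open("scene.pkl","rb"))
c=g["img"][140:270,290:440];cv2.imwrite("pics/a2.png",cv2.resize(c,None,fx=4.6,fy=4.6,interpolation=cv2.INTER_CUBIC))
for p in[(350,215),(430,180),(285,245),(295,262)]:print(p,onz(f,*p,0.04))
E
```

```text
(350, 215) [0.47595759 0.13198976 0.04      ]
(430, 180) [ 0.58700384 -0.10859314  0.04      ]
(285, 245) [0.38225422 0.3247041  0.04      ]
(295, 262) [0.33245736 0.29362071 0.04      ]
```

View pics/a1.png

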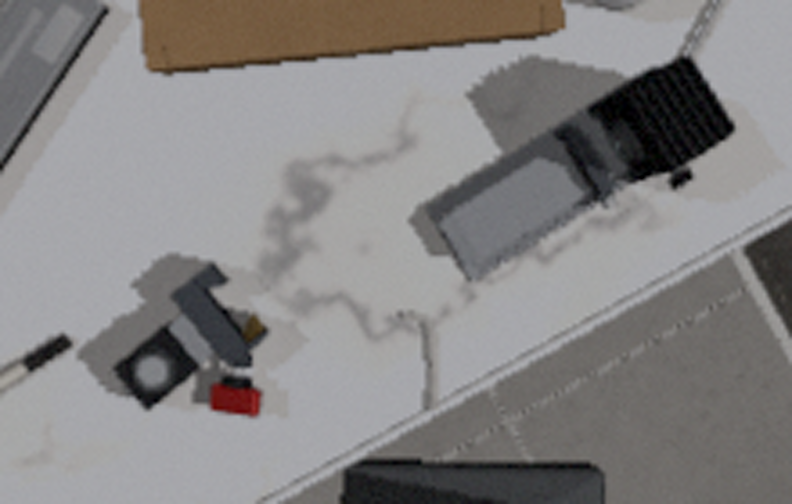

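View pics/a2.png

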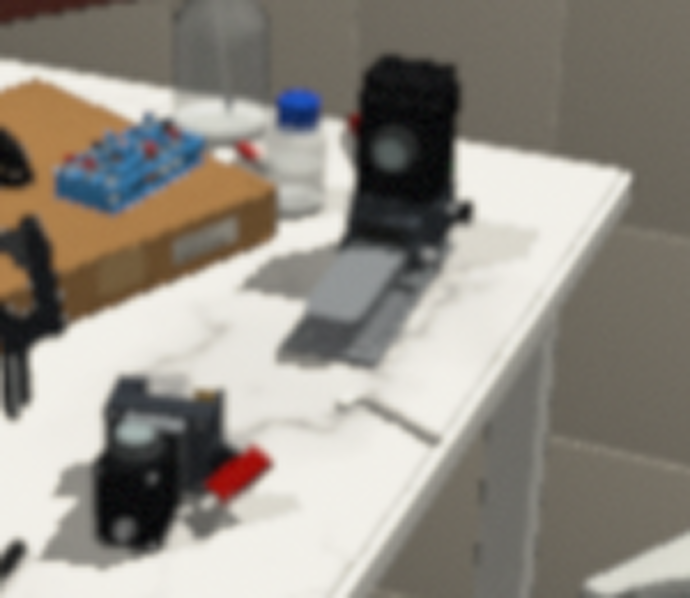

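```bash
python3 - <<'E'
from h import *
import pickle
f=pickle.load(open("top.pkl","rb"));g=pickle.load(open("scene.pkl","rb"))
P=lambda u,v,z:onz(f,230+u/3.6-.36,150+v/3.6-.36,z)
S=lambda u,v,z:onz(g,290+u/4.6-.39,140+v/4.6-.39,z)
print("lens",P(155,370,.066), "scene",S(133,428,.066))
for n,c,z in[("base",[(172,293),(247,365),(208,265),(252,340)],.064),("head",[(115,365),(150,407),(200,355)],.064),("rail",[(440,225),(473,280),(545,158),(590,205)],.04)]:
    for p in c:print(n,p,P(*p,z).round(4))
# masks
I=f["img"].astype(int)
red=((I[...,2]>120)&(I[...,1]<60)).astype(np.uint8);red[:,:280]=0;red[:,310:]=0
u,v=np.nonzero(red)[1].mean(),np.nonzero(red)[0].mean()
I2=g["img"].astype(int);r2=((I2[...,2]>120)&(I2[...,1]<60)).astype(np.uint8);r2[:,:325]=0;r2[:,360:]=0;r2[:230]=0
u2,v2=np.nonzero(r2)[1].mean(),np.nonzero(r2)[0].mean()
print("red",red.sum(),r2.sum(),tri(f,(u,v),g,(u2,v2)),"lens tri",tri(f,(230+155/3.6,150+370/3.6),g,(290+133/4.6,140+428/4.6)))
for r in range(196,226,3):print(r,I[r,346:398:2].mean(-1).astype(int))
p,R=T();print(R.as_matrix().round(3))
E
```

```text
lens [0.361715   0.35830622 0.066     ] scene [0.3820536  0.35057867 0.066     ]
base (172, 293) [0.4242 0.3464 0.064 ]
base (247, 365) [0.3671 0.2839 0.064 ]
base (208, 265) [0.4476 0.3177 0.064 ]
base (252, 340) [0.3874 0.2803 0.064 ]
head (115, 365) [0.3649 0.3911 0.064 ]
head (150, 407) [0.3316 0.3617 0.064 ]
head (200, 355) [0.3744 0.3223 0.064 ]
rail (440, 225) [0.4847 0.1265 0.04  ]
rail (473, 280) [0.4395 0.0982 0.04  ]
rail (545, 158) [0.5427 0.0395 0.04  ]
rail (590, 205) [0.5041 0.0012 0.04  ]
red 11 67 (array([0.337746  , 0.28524568, 0.02967523]), np.float64(0.01840063631049278)) lens tri (array([0.36304728, 0.35831556, 0.07693989]), np.float64(0.005092752325312893))
196 [166 167 165 165 169 167 165 165 168 114  80  74  72  70  83 111 119 117
 119 117 105  67  30  24  53  31]
199 [165 164 166 163 165 166 145  93  71  72  70  69 100 120 121 117 120 119
 116 118 121  90  69  31  48  60]
202 [164 166 165 166 112  86  71  71  73  85 110 118 117 119 121 120 119 117
 117 120 120 119 112  70  42  51]
205 [166 144 101  82  72  73  70  84 118 120 121 118 119 118 119 118 120 119
 117 120 122 122 106  61  55  62]
208 [106  87  71  70  68 101 118 120 115 117 118 119 118 121 119 119 119 119
 119 119 113 107 104 113 146 164]
211 [105 104  80  89 117 111 119 120 117 117 118 120 121 120 119 119 120 120
 108  87 110 134 162 156 135 128]
214 [105 108 106  75 111 113 115 119 117 118 120 118 119 119 117 107 104 102
 117 141 165 166 147 156 159 155]
217 [165 105 105 105  74 109 113 113 120 119 119 121 117 111 105 108 106 154
 164 157 147 152 150 163 165 165]
220 [164 156 102 105 106  67 112 111 115 120 114 105 102 105 113 135 139 141
 144 144 160 166 167 166 164 167]
223 [166 167 166 165 166 129  90 116 109 109 105 111 154 157 154 163 164 151
 153 166 166 167 165 166 165 166]
[[-0.948  0.319 -0.001]
 [ 0.319  0.948 -0.002]
 [ 0.    -0.002 -1.   ]]
```

```bash
cat >> h.py <<'E'
from scipy.linalg import logm,expm
def M(p,R):
    A=np.eye(4);A[:3,:3]=R.as_matrix();A[:3,3]=p;return A
def axes(y,z):
    "tool rotation with tool z along z, tool y nearest y"
    z=np.array(z,float)/np.linalg.norm(z);y=np.array(y,float);y-=z*(z@y);y/=np.linalg.norm(y)
    return Ro.from_matrix(np.c_[np.cross(y,z),y,z])
def plan(p1,R1,n=None,start=None,straight=False):
    p0,R0=start or T();D=np.linalg.inv(M(p0,R0))@M(p1,R1)
    if straight: D1=D.copy();rv=Ro.from_matrix(D[:3,:3]).as_rotvec(degrees=True);print("shift cm",(D[:3,3]*100).round(2),"turn",rv.round(1));return
    L=np.real(logm(D));need=max(np.abs(L[:3,3]).max()/.03,np.degrees(np.abs(L[[2,0,1],[1,2,0]]).max())/6)
    n=n or int(np.ceil(need));s=expm(L/n)
    print("n",n,(s[:3,3]*100).round(2),Ro.from_matrix(s[:3,:3]).as_rotvec(degrees=True).round(2))
def Rc(yaw):
    "x axis of lying/standing carrier at yaw"
    a=np.radians(yaw);return np.array([np.cos(a),np.sin(a),0]),np.array([-np.sin(a),np.cos(a),0])
E
python3 - <<'E'
from h import *
x,h=Rc(46);t=np.radians(40)
z=np.array([0,0,-np.cos(t)])-h*np.sin(t)
R=axes(x,z);print(R.as_matrix().round(2))
p=np.array([.365,.357,.036]);pre=p-z*.13
print(pre);plan(pre,R)
E
```

```text
[[-0.55  0.69  0.46]
 [ 0.53  0.72 -0.45]
 [-0.64  0.   -0.77]]
[0.30489025 0.41504731 0.13558578]
n 7 [-2.01 -1.38  2.39] [ 1.25 -5.62  3.48]
```

Call:
move_arm --pt "-2.0 -1.4 2.4 1.25 -5.6 3.5 1" --pt "-2.0 -1.4 2.4 1.25 -5.6 3.5 1" --pt "-2.0 -1.4 2.4 1.25 -5.6 3.5 1" --pt "-2.0 -1.4 2.4 1.25 -5.6 3.5 1" --pt "-2.0 -1.4 2.4 1.25 -5.6 3.5 1" --pt "-2.0 -1.4 2.4 1.25 -5.6 3.5 1" --pt "-2.0 -1.4 2.4 1.25 -5.6 3.5 1" --pt "0 0 0 0 0 0 1" --pt "0 0 0 0 0 0 1"

```text
time: 0.85
tool_pos: [0.3029, 0.4136, 0.1335]
tool_rot: [0.315, 0.353, 0.872, -0.129]
contact_force: [-0.3, 0.7, 0.1]
gripper_width: 1.001
grasp_force: 0.0
```

```bash
python3 - <<'E'
from h import *
f=manip.grab_frame("wrist");cv2.imwrite("pics/w1.png",f["img"])
import pickle;pickle.dump(f,open("w1.pkl","wb"))
x,h=Rc(46);t=np.radians(40)
z=np.array([0,0,-np.cos(t)])-h*np.sin(t)
p=np.array([.365,.357,.036]);print(T()[0],T()[1].as_matrix().round(2),proj(f,p));plan(p,axes(x,z))
E
```

```text
[0.30348313 0.41514655 0.13527464] [[-0.55  0.7   0.46]
 [ 0.54  0.72 -0.44]
 [-0.64  0.   -0.77]] [322.78055682 198.14147997]
n 5 [-0.03  0.02  2.61] [ 0.   -0.04 -0.02]
```

View pics/w1.png

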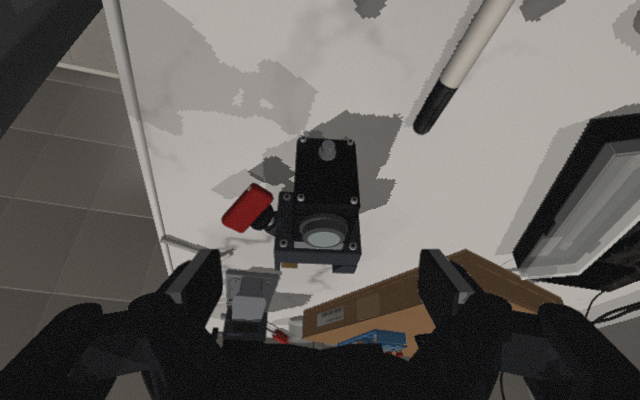

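```bash
python3 - <<'E'
from h import *
import pickle
f=pickle.load(open("w1.pkl","rb"));g=pickle.load(open("top.pkl","rb"))
x,h=Rc(46)
a,b=onz(f,298,200,.064),onz(f,358,202,.064);print("edge z116",a,b,np.linalg.norm(a-b),np.degrees(np.arctan2(*(b-a)[[1,0]])))
c,d=onz(f,275,262,.064),onz(f,361,264,.064);print("edge base",c,d,np.linalg.norm(c-d),np.degrees(np.arctan2(*(d-c)[[1,0]])))
print("lens",onz(f,325,236,.075))
m=(a+b)/2;print("z95 centre",m-h*.021)
t=np.radians(40);z=np.array([0,0,-np.cos(t)])-h*np.sin(t)
p=m-h*.021;p[2]=.036
plan(p,axes(x,z))
E
```

```text
edge z116 [0.32602724 0.37193772 0.064     ] [0.35473054 0.398423   0.064     ] 0.03905571956717569 42.698524547633596
edge base [0.37862749 0.28492134 0.064     ] [0.43520764 0.33757209 0.064     ] 0.07728787678407929 42.9397692653398
lens [0.35878977 0.36491008 0.075     ]
z95 centre [0.35548503 0.37059253 0.064     ]
n 5 [0.22 0.08 2.4 ] [ 0.   -0.04 -0.02]
```

```bash
python3 - <<'E'
from h import *
x,h=Rc(43)
t=np.radians(40);z=np.array([0,0,-np.cos(t)])-h*np.sin(t)
plan(np.array([.353,.371,.036]),axes(x,z),6)
E
```

```text
n 6 [0.21 0.07 1.98] [ 0.32 -0.04  0.37]
```

Call:
move_arm --pt "0.2 0.07 2.0 0.3 0 0.4 0.55" --pt "0.2 0.07 2.0 0.3 0 0.4 0.55" --pt "0.2 0.07 2.0 0.3 0 0.4 0.55" --pt "0.2 0.07 2.0 0.3 0 0.4 0.55" --pt "0.2 0.07 2.0 0.3 0 0.4 0.55" --pt "0.2 0.07 2.0 0.3 0 0.4 0.55" --pt "0 0 0 0 0 0 0.55" --pt "0 0 0 0 0 0 0.55"

```text
time: 1.57
tool_pos: [0.3548, 0.3709, 0.0365]
tool_rot: [0.313, 0.377, 0.862, -0.134]
contact_force: [0.8, -0.4, -1.0]
gripper_width: 0.775
grasp_force: 0.0
```

Call:
move_arm --pt "0 0 0 0 0 0 -1" --pt "0 0 0 0 0 0 -1" --pt "0 0 0 0 0 0 -1" --pt "0 0 0 0 0 0 -1" --pt "0 0 0 0 0 0 -1" --pt "0 0 0 0 0 0 -1" --pt "0 0 0 0 0 0 -1" --pt "0 0 0 0 0 0 -1"

```text
time: 2.23
tool_pos: [0.3547, 0.3718, 0.0381]
tool_rot: [0.314, 0.377, 0.861, -0.133]
contact_force: [-3.5, 2.5, 6.8]
gripper_width: 0.534
grasp_force: 62.0
```

Call:
move_arm --pt "-0.6 0 -0.8 0 0 0 -1" --pt "-1.3 0 -1.5 0 0 0 -1" --pt "-1.9 0 -2.3 0 0 0 -1" --pt "-1.9 0 -2.3 0 0 0 -1" --pt "-1.9 0 -2.3 0 0 0 -1" --pt "0 0 0 0 3 0 -1" --pt "0 0 0 0 5 0 -1" --pt "0 0 0 0 6 0 -1" --pt "0 0 0 0 6 0 -1" --pt "0 0 0 0 6 0 -1" --pt "0 0 0 0 6 0 -1" --pt "0 0 0 0 6 0 -1" --pt "0 0 0 0 6 0 -1" --pt "0 0 0 0 6 0 -1" --pt "0 0 0 0 0 0 -1"

```text
time: 3.48
tool_pos: [0.3544, 0.368, 0.1546]
tool_rot: [-0.081, 0.399, 0.913, 0.037]
contact_force: [0.4, 0.2, -5.0]
gripper_width: 0.538
grasp_force: 63.3
```

```bash
python3 - <<'E'
from h import *
s=manip.state();print(s["joint_pos"].round(2),s["tool_pos"],T()[1].as_matrix().round(2),s["gripper_width"])
E
```

```text
[ 0.57 -0.14  1.97  0.18  1.34 -0.22] [0.35444978 0.36804915 0.15458381] [[-0.67  0.73 -0.12]
 [ 0.72  0.68  0.13]
 [ 0.18  0.   -0.98]] 0.5376309096886113
```

Call:
move_arm --pt "0 0 0 0 5 0 -1" --pt "0 0 0 0 5 0 -1" --pt "0 0 0 0 5 0 -1" --pt "0 0 0 0 5 0 -1" --pt "0 0 0 0 5 0 -1" --pt "0 0 0 0 5 0 -1" --pt "0 0 0 0 5 0 -1" --pt "0 0 0 0 5 0 -1" --pt "0 0 0 0 0 0 -1" --pt "0 0 0 0 0 0 -1"

```text
time: 4.32
tool_pos: [0.353, 0.3696, 0.1536]
tool_rot: [-0.387, 0.362, 0.831, 0.169]
contact_force: [-0.6, -0.4, -5.5]
gripper_width: 0.531
grasp_force: 63.5
```

```bash
python3 - <<'E'
from h import *
import pickle
s=manip.state();p,R=T();print(s["joint_pos"].round(2),p,R.as_matrix().round(3),s["gripper_width"])
f=manip.grab_frame("scene");pickle.dump(f,open("s2.pkl","wb"))
c=f["img"][120:260,280:430];cv2.imwrite("pics/s2.png",cv2.resize(c,None,fx=4,fy=4,interpolation=cv2.INTER_CUBIC))
tgt=np.array([.42,.29,.12])
print("shift tool",R.inv().apply(tgt-p)*100, "down",R.inv().apply([0,0,-1]))
E
```

```text
[ 0.29  0.04  1.96  0.76  1.61 -0.62] [0.35296761 0.36964133 0.15361226] [[-0.439  0.732 -0.521]
 [ 0.471  0.681  0.561]
 [ 0.765  0.001 -0.644]] 0.531151667782839
shift tool [-9.26397183 -0.52209038 -5.79352345] down [-0.76529899 -0.00125758  0.64367374]
```

View pics/s2.png

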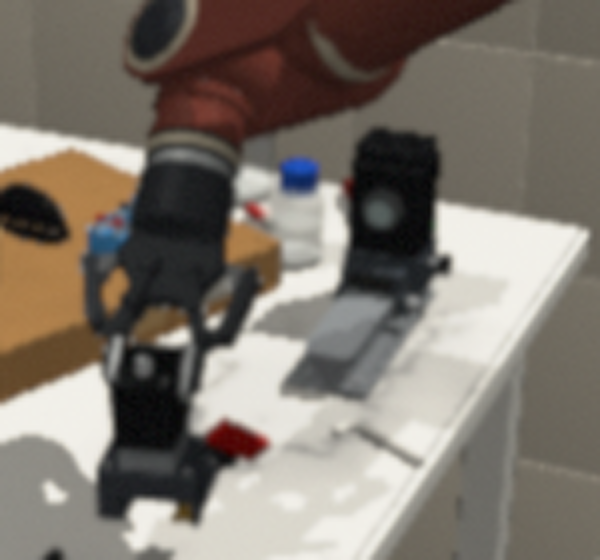

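Call:
move_arm --pt "-1.5 -0.1 -1.0 0 0 0 -1" --pt "-2.6 -0.15 -1.6 0 0 0 -1" --pt "-2.6 -0.15 -1.6 0 0 0 -1" --pt "-2.6 -0.1 -1.6 0 0 0 -1" --pt "0 0 0 0 0 0 -1" --pt "-0.6 0 0.5 0 0 0 -1" --pt "-0.3 0 0.25 0 0 0 -1" --pt "-0.3 0 0.25 0 0 0 -1" --pt "0 0 0 0 0 0 -1"

```text
time: 5.12
tool_pos: [0.4203, 0.2913, 0.1058]
tool_rot: [-0.388, 0.36, 0.831, 0.171]
contact_force: [0.1, -1.1, -2.1]
gripper_width: 0.531
grasp_force: 61.5
```

Call:
move_arm --pt "-0.15 0 0.13 0 0 0 -1" --pt "-0.15 0 0.13 0 0 0 -1" --pt "0 0 0 0 0 0 -1"

```text
time: 5.37
tool_pos: [0.4209, 0.291, 0.1054]
tool_rot: [-0.39, 0.358, 0.831, 0.172]
contact_force: [-4.0, -8.8, 14.8]
gripper_width: 0.535
grasp_force: 63.2
```

Call:
move_arm --pt "0 0 0 0 0 0 0.5" --pt "0 0 0 0 0 0 0.5" --pt "0 0 0 0 0 0 0.5" --pt "0 0 0 0 0 0 0.5" --pt "0 0 -1 0 0 0 0.5" --pt "0 0 -3 0 0 0 0.5" --pt "0 0 -4 0 0 0 0.5" --pt "0 0 -4 0 0 0 0.5" --pt "0 0 -3 0 0 0 0.5" --pt "0 0 0 0 0 0 0.5"

```text
time: 6.2
tool_pos: [0.5043, 0.2033, 0.2027]
tool_rot: [-0.383, 0.362, 0.832, 0.174]
contact_force: [1.1, -0.1, 1.0]
gripper_width: 0.747
grasp_force: 0.0
```

```bash
python3 - <<'E'
from h import *
import pickle
p,R=T();print(p)
f=manip.grab_frame("wrist");pickle.dump(f,open("w3.pkl","wb"));cv2.imwrite("pics/w3.png",f["img"])
g=manip.grab_frame("top");pickle.dump(g,open("t3.pkl","wb"));cv2.imwrite("pics/t3.png",cv2.resize(g["img"][150:280,260:450],None,fx=4.2,fy=4.2,interpolation=cv2.INTER_CUBIC))
x,h=Rc(43)
plan(np.array([.42,.29,.24]),axes(x,[0,0,-1]))
E
```

```text
[0.50429602 0.20329969 0.20265244]
n 9 [ 1.41 -0.01  0.2 ] [ 0.05 -5.56 -0.  ]
```

View pics/w3.png

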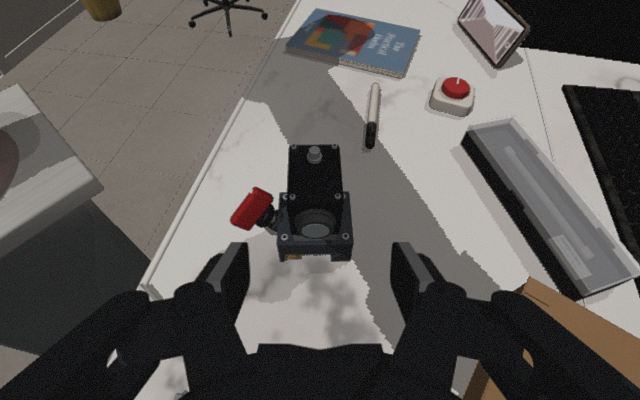

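```bash
python3 - <<'E'
from h import *
import pickle
f=pickle.load(open("w3.pkl","rb"));p,R=T()
Rm=np.array(f["R"]);c=-Rm.T@np.array(f["t"]);print("cam in tool",R.inv().apply(c-p),"fwd",R.inv().apply(Rm[2]),"right",R.inv().apply(Rm[0]),f["mtx"][0][0])
x,h=Rc(34)
plan(np.array([.46,.115,.26]),axes(x,[0,0,-1]))
E
```

```text
cam in tool [ 0.06857903  0.00116658 -0.12872458] fwd [-0.27122218  0.00610961  0.96249738] right [ 0.00296265  0.99998042 -0.00551269] 331.25677165489566
n 9 [-0.13 -0.99 -0.86] [-0.39 -5.56  0.93]
```

Call:
move_arm --pt "-0.13 -1.0 -0.86 -0.4 -5.5 0.9 0.5" --pt "-0.13 -1.0 -0.86 -0.4 -5.5 0.9 0.5" --pt "-0.13 -1.0 -0.86 -0.4 -5.5 0.9 0.5" --pt "-0.13 -1.0 -0.86 -0.4 -5.5 0.9 0.5" --pt "-0.13 -1.0 -0.86 -0.4 -5.5 0.9 0.5" --pt "-0.13 -1.0 -0.86 -0.4 -5.5 0.9 0.5" --pt "-0.13 -1.0 -0.86 -0.4 -5.5 0.9 0.5" --pt "-0.13 -1.0 -0.86 -0.4 -5.5 0.9 0.5" --pt "-0.13 -1.0 -0.86 -0.4 -5.5 0.9 0.5" --pt "0 0 3 0 0 0 0.5" --pt "0 0 2 0 0 0 0.5" --pt "0 0 0 0 0 0 0.5" --pt "0 0 0 0 0 0 0.5"

```text
time: 7.38
tool_pos: [0.4564, 0.1156, 0.2062]
tool_rot: [-0.007, 0.467, 0.884, 0.001]
contact_force: [0.8, 0.5, -0.9]
gripper_width: 0.748
grasp_force: 0.0
```

```bash
python3 - <<'E'
from h import *
import pickle
p,R=T();print(p,R.as_matrix().round(3))
f=manip.grab_frame("wrist");pickle.dump(f,open("w4.pkl","wb"));cv2.imwrite("pics/w4.png",f["img"])
print(proj(f,[.462,.112,.04]))
E
```

```text
[0.45638529 0.11564524 0.20620112] [[-0.564  0.825 -0.011]
 [ 0.825  0.565  0.009]
 [ 0.013 -0.004 -1.   ]]
[322.92528019 193.65628511]
```

View pics/w4.png

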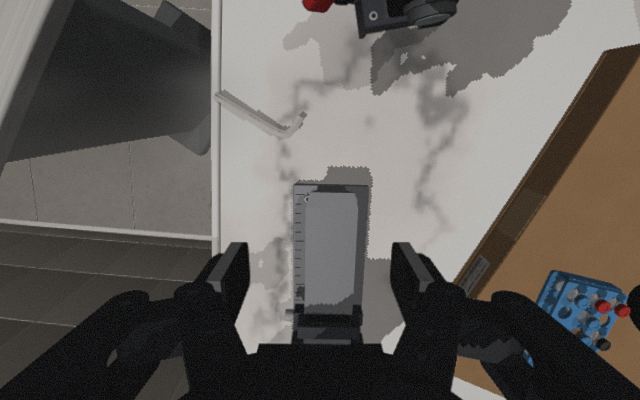

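```bash
python3 - <<'E'
from h import *
import pickle
f=pickle.load(open("w4.pkl","rb"));G=cv2.cvtColor(f["img"],cv2.COLOR_BGR2GRAY).astype(float)
B=cv2.blur(G,(3,9))
for r in(200,215,235,255,275):print(r,B[r,288:374:2].astype(int))
print("cols",G[178:215,330].astype(int),G[178:215,345].astype(int), "low",G[285:330,330].astype(int))
E
```

```text
200 [156 158 138 116 114 104 103 106 113 111 111 118 117 118 118 117 117 118
 117 117 118 118 118 117 117 117 116 116 117 117 117 116 117 115  99  74
  69  69  69  69  87 124 166]
215 [168 168 143 111 102 101 103 105 107 117 121 121 121 120 120 120 119 119
 119 119 118 119 118 118 117 117 117 117 117 115 116 116 116 115 112  84
  69  70  69  72 106 152 175]
235 [138 132 117 106 100 100 101 105 108 119 121 120 120 120 120 119 120 119
 119 118 118 118 117 117 117 117 117 116 116 116 115 115 115 115  96  70
  69  69  71  92 144 176 176]
255 [165 169 145 111 101  99 101 104 109 119 119 119 119 119 119 119 118 118
 117 117 117 117 117 116 116 116 116 116 116 115 115 115 114 109  79  69
  69  69  84 116 153 170 167]
275 [167 170 148 112  99  98 101 104 109 118 118 118 118 119 118 118 118 118
 118 118 117 117 116 117 116 116 116 115 115 115 115 114 114  93  69  69
  68  72 100 110 109 109 109]
cols [105 109 108 106 108 107  67  51  43  43  41  42  44  46  71 116 120 115
 117 118 117 119 120 118 117 116 118 118 116 114 117 121 118 119 121 117
 119] [109 106 107 106 109 108  77  51  66  59  49  48  45  42  58 113 116 119
 116 119 116 121 117 119 119 120 116 117 119 118 119 115 116 116 111 116
 118] low [120 118 117 112 112 120 114 119 117 114 118 117 113 119 116 119 114 117
  98  80  66  67  70  68  68  72  71  65  59  30  13  18  31   9  17  25
  23  23  18  27  31  29  29  29  30]
```

```bash
python3 - <<'E'
from h import *
import pickle
f=pickle.load(open("w4.pkl","rb"))
Rr=[onz(f,u,v,.04) for u,v in[(357.4,215),(356.2,235),(355.1,255),(354,275)]]
L=[onz(f,u,v,.04) for u,v in[(305.2,215),(304.8,235),(304.8,255),(304.8,275)]]
for E in(L,Rr):
    d=E[0]-E[3];print(np.degrees(np.arctan2(d[1],d[0])),np.round(E,4)[[0,3]])
dR=Rr[0]-Rr[3];dL=L[0]-L[3];d=dR/np.linalg.norm(dR)+dL/np.linalg.norm(dL);d/=np.linalg.norm(d)
ang=np.degrees(np.arctan2(d[1],d[0]));n=np.array([d[1],-d[0],0])
ml=np.mean(L,0);mr=np.mean(Rr,0);c=(ml+mr)/2;print("ang y",ang,"width",(mr-ml)@n)
m=onz(f,330,192.3,.0375);s=onz(f,330,303,.04)
mouth=c+d*((m-c)@d);print("mouth",mouth,"length mouth-stop",(m-s)@d)
# top image check
g=pickle.load(open("t3.pkl","rb"));print(proj(g,mouth), proj(g,mouth+n*.024-d*.03),proj(g,mouth-n*.024-d*.03))
G=cv2.cvtColor(g["img"],cv2.COLOR_BGR2GRAY).astype(float)
p0=mouth-d*.045
a=[];
for w in np.arange(-.05,.05,.003):
    vs=[]
    for k in np.arange(-.02,.02,.004):
        q=proj(g,p0+d*k+n*w);vs.append(cv2.getRectSubPix(G.astype(np.float32),(1,1),(float(q[0]),float(q[1])))[0,0])
    a.append(int(np.mean(vs)))
print(a)
E
```

```text
123.33494255431812 [[0.46   0.0862 0.04  ]
 [0.4935 0.0353 0.04  ]]
123.01742326963091 [[0.4996 0.1133 0.04  ]
 [0.5328 0.0622 0.04  ]]
ang y 123.17618291197454 width 0.04782654519906121
mouth [0.46834861 0.11709231 0.04      ] length mouth-stop 0.11252484671443334
[354.90874049 217.6429067 ] [359.08845671 205.58119092] [367.59775593 219.14075001]
[113, 112, 111, 114, 114, 109, 105, 107, 112, 115, 120, 125, 128, 129, 129, 128, 128, 128, 124, 102, 63, 42, 37, 40, 45, 47, 49, 51, 55, 61, 69, 74, 59, 35]
```

```bash
python3 - <<'E'
from h import *
x,h=Rc(43)
R=axes(x,[0,0,-1]);plan(np.array([.418,.294,.206]),R);plan(np.array([.418,.294,.098]),R,5,(np.array([.418,.294,.206]),R))
E
```

```text
n 6 [2.75 1.31 0.05] [-0.   -0.11 -1.44]
n 5 [-0.    0.    2.16] [ 0.  0. -0.]
```

Call:
move_arm --pt "2.75 1.3 0 0 -0.1 -1.4 0.5" --pt "2.75 1.3 0 0 -0.1 -1.4 0.5" --pt "2.75 1.3 0 0 -0.1 -1.5 0.5" --pt "2.75 1.3 0 0 -0.1 -1.5 0.5" --pt "2.75 1.3 0 0 -0.1 -1.4 0.5" --pt "2.75 1.3 0 0 -0.1 -1.4 0.5" --pt "0 0 0 0 0 0 0.5" --pt "0 0 0 0 0 0 0.5" --pt "0 0 0 0 0 0 0.5"

```text
time: 8.18
tool_pos: [0.4192, 0.2933, 0.2108]
tool_rot: [0.001, 0.399, 0.917, 0.001]
contact_force: [0.5, -0.1, -0.6]
gripper_width: 0.75
grasp_force: 0.0
```

```bash
python3 - <<'E'
from h import *
import pickle
f=manip.grab_frame("wrist");pickle.dump(f,open("w5.pkl","wb"));cv2.imwrite("pics/w5.png",f["img"])
x,h=Rc(43)
R=axes(x,[0,0,-1]);c=np.array([.418,.294,0])
for n,q in [("socket",c+[0,0,.127])]+[(i,c+x*a+h*b+[0,0,.116]) for i,a,b in[(1,-.023,-.032),(2,.023,-.032),(3,-.023,.032),(4,.023,.032)]]:print(n,proj(f,q))
plan(np.array([.418,.294,.098]),R,5)
E
```

```text
socket [318.17841011 211.07241321]
1 [286.12383452 249.09003431]
2 [350.51823358 248.93458775]
3 [283.3454699  160.00404661]
4 [352.7970857 159.8673953]
n 5 [ 0.04 -0.01  2.25] [ 0.03  0.01 -0.03]
```

View pics/w5.png

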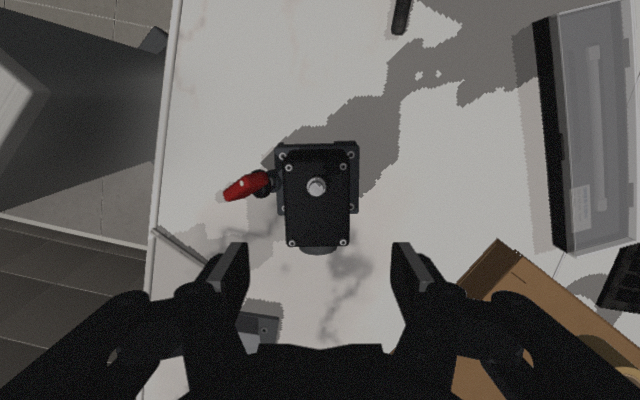

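Call:
move_arm --pt "0 0 2.2 0 0 0 0.5" --pt "0 0 2.2 0 0 0 0.5" --pt "0 0 2.2 0 0 0 0.5" --pt "0 0 2.2 0 0 0 0.5" --pt "0 0 2.2 0 0 0 0.5" --pt "0 0 0 0 0 0 0.5" --pt "0 0 0 0 0 0 -1" --pt "0 0 0 0 0 0 -1" --pt "0 0 0 0 0 0 -1" --pt "0 0 0 0 0 0 -1" --pt "0 0 0 0 0 0 -1" --pt "0 0 0 0 0 0 -1"

```text
time: 9.23
tool_pos: [0.4194, 0.2934, 0.1008]
tool_rot: [0.001, 0.399, 0.917, 0.001]
contact_force: [0.5, -1.3, -0.9]
gripper_width: 0.529
grasp_force: 64.4
```

```bash
python3 - <<'E'
from h import *
s=manip.state();p,R=T();print(p,R.as_matrix().round(3),s["gripper_width"],s["grasp_force"],s["contact_force"])
# rail frame goal
xr,yr=Rc(33.2);mouth=np.array([.4683,.1171,0])
Rg=axes(xr,[0,0,-1]);off=0.0
zt=p[2]+.022   # tcp height with carrier seated
A=mouth+yr*.06;A[2]=zt+.025
up=p+[0,0,.06]
plan(np.r_[A[:2],up[2]],Rg,None,(up,R));print(A,up,zt)
E
```

```text
[0.41936867 0.29336986 0.10083197] [[-0.681  0.732  0.003]
 [ 0.732  0.681  0.001]
 [-0.001  0.003 -1.   ]] 0.5293647640611949 64.43805813789368 [ 0.48728784 -1.32743801 -0.88765262]
n 4 [-2.7  -1.69 -0.  ] [0.04 0.01 2.43]
[0.43544621 0.16730586 0.14783197] [0.41936867 0.29336986 0.16083197] 0.12283197015150812
```

Call:
move_arm --pt "0 0 -1 0 0 0 -1" --pt "0 0 -2 0 0 0 -1" --pt "0 0 -2 0 0 0 -1" --pt "0 0 -1 0 0 0 -1" --pt "-2.1 -1.3 0 0 0 2 -1" --pt "-2.2 -1.35 0 0 0 2 -1" --pt "-2.2 -1.35 0 0 0 2 -1" --pt "-2.2 -1.35 0 0 0 2 -1" --pt "-2.1 -1.4 0 0 0 1.8 -1" --pt "0 0 0 0 0 0 -1" --pt "0 0 0 0 0 0 -1" --pt "0 0 0 0 0 0 -1"

```text
time: 10.23
tool_pos: [0.434, 0.1673, 0.16]
tool_rot: [0.0, 0.476, 0.879, 0.001]
contact_force: [0.2, 0.7, -5.3]
gripper_width: 0.527
grasp_force: 63.0
```

```bash
cat >> h.py <<'E'
xr,yr=Rc(33.2);mouth=np.array([.4683,.1171,0])
def rail():
    p,R=T();d=p-mouth;s=manip.state();m=R.as_matrix()
    print("t",s["time"],"rail x %.2f y %.2f z %.2f mm"%(1e3*(d@xr),1e3*(d@yr)+110,1e3*p[2]),"F rail",np.round([s["contact_force"]@xr,s["contact_force"]@yr,s["contact_force"][2]],1),"tool y yaw %.2f"%np.degrees(np.arctan2(m[1,1],m[0,1])),"w",s["gripper_width"])
    print("R",m.round(3).tolist())
E
python3 - <<'E'
from h import *
rail();s=mouth+yr*.045;s[2]=.1235
plan(s,axes(xr,[0,0,-1]),5)
E
```

```text
t 10.2333 rail x -1.20 y 170.75 z 160.00 mm F rail [ 0.5  0.4 -5.3] tool y yaw 33.10 w 0.5271679136554739
R [[-0.546, 0.838, 0.002], [0.838, 0.546, 0.002], [0.0, 0.002, -1.0]]
n 5 [-0.32  0.02  0.73] [ 0.03 -0.01 -0.02]
```

Call:
move_arm --pt "-0.3 0.02 1.2 0 0 0 -1" --pt "-0.3 0.02 1.2 0 0 0 -1" --pt "-0.3 0.02 0.8 0 0 0 -1" --pt "-0.3 0.02 0.45 0 0 0 -1" --pt "0 0 0 0 0 0 -1" --pt "0 0 0 0 0 0 -1" --pt "0 0 0 0 0 0 -1"

```text
time: 10.82
tool_pos: [0.4417, 0.1575, 0.1236]
tool_rot: [0.001, 0.476, 0.879, 0.001]
contact_force: [-0.7, 1.2, -3.9]
gripper_width: 0.53
grasp_force: 62.9
```

```bash
python3 - <<'E'
from h import *
import pickle
for i in range(3):
    f=manip.grab_frame("wrist" if i==0 else "top");rail()
    if i==0:pickle.dump(f,open("w6.pkl","wb"));cv2.imwrite("pics/w6.png",f["img"])
E
```

```text
t 10.8667 rail x -0.03 y 158.38 z 123.91 mm F rail [-0.1 -0.4 -5.1] tool y yaw 33.11 w 0.5320108835222479
R [[-0.546, 0.838, 0.003], [0.838, 0.546, 0.001], [-0.0, 0.003, -1.0]]
t 10.9167 rail x 0.02 y 158.38 z 124.03 mm F rail [ 0.8 -0.4 -4.2] tool y yaw 33.11 w 0.5298041773384866
R [[-0.546, 0.838, 0.003], [0.838, 0.546, 0.001], [-0.0, 0.003, -1.0]]
t 10.9667 rail x -0.04 y 158.41 z 124.03 mm F rail [-0.1 -0.  -4.8] tool y yaw 33.11 w 0.5333693877561743
R [[-0.546, 0.838, 0.003], [0.838, 0.546, 0.001], [-0.0, 0.003, -1.0]]
```

View pics/w6.png

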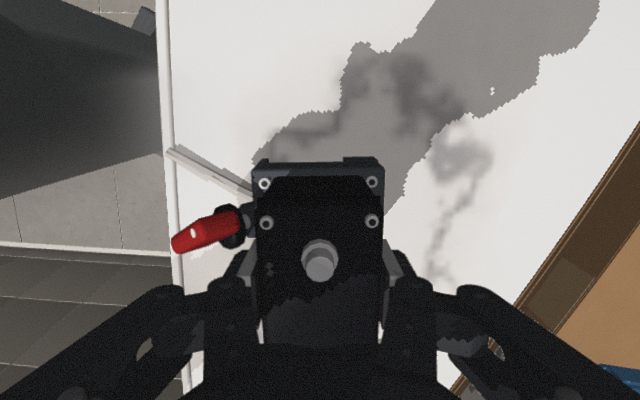

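Call:
move_arm --pt "-0.5 0 0 0 0 0 -1" --pt "-0.5 0 0 0 0 0 -1" --pt "-0.5 0 0 0 0 0 -1" --pt "-0.5 0 0 0 0 0 -1" --pt "-0.5 0 0 0 0 0 -1" --pt "-0.5 0 0 0 0 0 -1"

```text
time: 11.47
tool_pos: [0.4581, 0.1317, 0.1234]
tool_rot: [0.0, 0.476, 0.879, 0.001]
contact_force: [-1.0, 0.3, -5.0]
gripper_width: 0.53
grasp_force: 63.0
```

```bash
python3 -c "
from h import *
rail();print(manip.state()['ft_torque'])"
```

```text
t 11.4667 rail x -0.55 y 127.80 z 123.38 mm F rail [-0.7  0.8 -5. ] tool y yaw 33.09 w 0.5302939527743513
R [[-0.546, 0.838, 0.002], [0.838, 0.546, 0.001], [-0.0, 0.002, -1.0]]
[ 0.0183895  -0.02538087  0.02072284]
```

Call:
move_arm --pt "-0.5 0 0 0 0 0 -1" --pt "-0.5 0 0 0 0 0 -1" --pt "-0.5 0 0 0 0 0 -1" --pt "-0.5 0 0 0 0 0 -1" --pt "-0.5 0 0 0 0 0 -1" --pt "-0.5 0 0 0 0 0 -1"

```text
time: 11.97
tool_pos: [0.4745, 0.1072, 0.1233]
tool_rot: [0.0, 0.476, 0.879, 0.001]
contact_force: [1.8, 3.5, -7.1]
gripper_width: 0.527
grasp_force: 62.9
```

```bash
python3 -c "
from h import *
rail();print(manip.state()['ft_torque'])"
```

```text
t 11.9667 rail x -0.20 y 98.28 z 123.34 mm F rail [ 3.4  1.9 -7.1] tool y yaw 33.10 w 0.5267598094789978
R [[-0.546, 0.838, 0.002], [0.838, 0.546, 0.002], [0.001, 0.003, -1.0]]
[ 0.89473584 -0.41138101  0.02461422]
```

Call:
move_arm --pt "-0.5 0.03 0 0 0 0 -1" --pt "-0.5 0 0 0 0 0 -1" --pt "-0.5 0 0 0 0 0 -1" --pt "-0.5 0 0 0 0 0 -1" --pt "-0.5 0 0 0 0 0 -1" --pt "-0.5 0 0 0 0 0 -1"

```text
time: 12.47
tool_pos: [0.4911, 0.0824, 0.1232]
tool_rot: [0.0, 0.477, 0.879, 0.002]
contact_force: [2.8, 5.5, -8.7]
gripper_width: 0.528
grasp_force: 62.8
```

```bash
python3 -c "
from h import *
rail();print(manip.state()['ft_torque'])"
```

```text
t 12.4667 rail x 0.07 y 68.43 z 123.23 mm F rail [ 5.3  3.1 -8.7] tool y yaw 33.08 w 0.5281878566769971
R [[-0.546, 0.838, 0.002], [0.838, 0.546, 0.003], [0.001, 0.003, -1.0]]
[ 1.2645419  -0.65448755 -0.03528164]
```

Call:
move_arm --pt "-0.4 0.05 0.04 0 0 0 -1" --pt "-0.5 0 0 0 0 0 -1" --pt "-0.5 0 0 0 0 0 -1" --pt "-0.5 0 0 0 0 0 -1" --pt "-0.5 0 0 0 0 0 -1" --pt "-0.5 0 0 0 0 0 -1"

```text
time: 12.97
tool_pos: [0.5073, 0.0578, 0.1229]
tool_rot: [0.0, 0.476, 0.879, 0.001]
contact_force: [2.1, 3.6, -7.6]
gripper_width: 0.535
grasp_force: 62.9
```

```bash
python3 -c "
from h import *
rail();print(manip.state()['ft_torque'])"
```

```text
t 12.9667 rail x 0.11 y 39.02 z 122.94 mm F rail [ 3.7  1.9 -7.6] tool y yaw 33.10 w 0.5349851306204256
R [[-0.546, 0.838, 0.001], [0.838, 0.546, 0.001], [0.0, 0.002, -1.0]]
[ 0.80142468 -0.40384356 -0.06238348]
```

Now up to the stop in small steps.

Call:
move_arm --pt "-0.5 0.02 0.02 0 0 0 -1" --pt "-0.5 0 0 0 0 0 -1" --pt "-0.3 0 0 0 0 0 -1" --pt "-0.2 0 0 0 0 0 -1" --pt "-0.2 0 0 0 0 0 -1" --pt "0 0 0 0 0 0 -1"

```text
time: 13.47
tool_pos: [0.5166, 0.0435, 0.1229]
tool_rot: [0.001, 0.476, 0.879, 0.0]
contact_force: [0.6, -0.5, -4.3]
gripper_width: 0.53
grasp_force: 63.0
```

```bash
python3 -c "
from h import *
rail();print(manip.state()['ft_torque'])"
```

```text
t 13.4667 rail x 0.13 y 21.95 z 122.85 mm F rail [ 0.2 -0.8 -4.3] tool y yaw 33.10 w 0.5303248075404559
R [[-0.546, 0.838, 0.002], [0.838, 0.546, 0.0], [-0.001, 0.001, -1.0]]
[ 0.0483849  -0.25702671 -0.02848129]
```

Call:
move_arm --pt "-0.1 0 0 0 0 0 -1" --pt "-0.1 0 0 0 0 0 -1" --pt "-0.1 0 0 0 0 0 -1" --pt "-0.1 0 0 0 0 0 -1" --pt "0 0 0 0 0 0 -1"

```text
time: 13.88
tool_pos: [0.5186, 0.0404, 0.1228]
tool_rot: [0.001, 0.476, 0.879, 0.001]
contact_force: [-0.6, -0.1, -5.7]
gripper_width: 0.532
grasp_force: 63.1
```

```bash
python3 -c "
from h import *
rail();print(manip.state()['ft_torque'])"
```

```text
t 13.8833 rail x 0.15 y 18.27 z 122.79 mm F rail [-0.6  0.3 -5.7] tool y yaw 33.11 w 0.531689340275067
R [[-0.546, 0.838, 0.001], [0.838, 0.546, 0.0], [-0.0, 0.001, -1.0]]
[-0.06003324 -0.07453736  0.0041431 ]
```

Call:
move_arm --pt "-0.1 0 0 0 0 0 -1" --pt "-0.1 0 0 0 0 0 -1" --pt "0 0 0 0 0 0 -1"

```text
time: 14.13
tool_pos: [0.5194, 0.0394, 0.1228]
tool_rot: [-0.0, 0.476, 0.879, 0.001]
contact_force: [-1.8, 2.1, -3.1]
gripper_width: 0.53
grasp_force: 63.3
```

```bash
python3 -c "
from h import *
rail();print(manip.state()['ft_torque'])"
```

```text
t 14.1333 rail x 0.20 y 17.02 z 122.78 mm F rail [-0.3  2.7 -3.1] tool y yaw 33.09 w 0.5300243615421771
R [[-0.546, 0.838, 0.0], [0.838, 0.546, 0.002], [0.002, 0.001, -1.0]]
[ 0.48561838  0.37875033 -0.05939613]
```

Call:
move_arm --pt "-0.1 0 0 0 0 0 -1" --pt "0 0 0 0 0 0 -1" --pt "0 0 0 0 0 0 -1" --pt "0 0 0 0 0 0 -1"

```text
time: 14.47
tool_pos: [0.5195, 0.0392, 0.1228]
tool_rot: [-0.001, 0.477, 0.879, 0.001]
contact_force: [-3.3, 4.9, -1.4]
gripper_width: 0.53
grasp_force: 63.5
```

```bash
python3 -c "
from h import *
rail();print(manip.state()['ft_torque'])"
```

```text
t 14.4667 rail x 0.19 y 16.76 z 122.80 mm F rail [-0.1  6.  -1.4] tool y yaw 33.08 w 0.529571819697167
R [[-0.546, 0.838, -0.001], [0.838, 0.546, 0.004], [0.003, 0.001, -1.0]]
[ 0.94010833  0.67533475 -0.21501155]
```

Call:
move_arm --pt "0 0 0 0 0 0 0.3" --pt "0 0 0 0 0 0 0.3" --pt "0 0 0 0 0 0 0.3" --pt "0 0 0 0 0 0 0.3" --pt "0 0 -1 0 0 0 0.3" --pt "0 0 -2.5 0 0 0 0.3" --pt "0 0 -2.5 0 0 0 0.3" --pt "0 0 -2 0 0 0 0.3" --pt "0 -2 0 0 0 0 0.3" --pt "0 -3 0 0 0 0 0.3" --pt "0 -3 0 0 0 0 0.3" --pt "0 -3 0 0 0 0 0.3" --pt "0 -2 0 0 0 0 0.3" --pt "0 0 0 0 0 0 0.3" --pt "0 0 0 0 0 0 0.3"

```text
time: 15.72
tool_pos: [0.4113, -0.0335, 0.2037]
tool_rot: [0.002, 0.477, 0.879, 0.001]
contact_force: [0.3, 0.1, -0.2]
gripper_width: 0.65
grasp_force: 0.0
```

```bash
cat >> h.py <<'E'
up=np.array([0,0,1.])
o=(up-xr)/2**.5;u=(up+xr)/2**.5
def W(x,y,z):return mouth+yr*(y-110)/1e3+xr*x/1e3+up*z/1e3
def Rk(th):
    c,s=np.cos(np.radians(th)),np.sin(np.radians(th));return axes(-s*yr+c*u,-o)
E
python3 - <<'E'
from h import *
import pickle
rail();print(manip.state()["joint_pos"].round(2))
f=manip.grab_frame("wrist");g=manip.grab_frame("top");s=manip.grab_frame("scene");pickle.dump((f,g,s),open("k7.pkl","wb"))
k=W(-62,18.5,79);print("knob",k)
c=[]
for n,F in(("w",f),("t",g),("s",s)):
    H=cv2.cvtColor(F["img"],cv2.COLOR_BGR2HSV);m=(((H[...,0]<8)|(H[...,0]>172))&(H[...,1]>170)&(H[...,2]>70)).astype(np.uint8)
    q=proj(F,k);nn,lab,st,ce=cv2.connectedComponentsWithStats(m)
    print(n,q,[(st[i,4],ce[i].round(1).tolist(),st[i,:4].tolist()) for i in range(1,nn) if st[i,4]>12 and np.hypot(*(ce[i]-q))<60])
plan(k+o*.09,Rk(50))
E
```

```text
t 15.7167 rail x -130.14 y 15.22 z 203.66 mm F rail [ 0.3 -0.1 -0.2] tool y yaw 33.01 w 0.649826039483689
R [[-0.545, 0.839, 0.004], [0.839, 0.545, 0.0], [-0.002, 0.004, -1.0]]
[-0.26 -0.47  2.14  0.    1.47 -0.84]
knob [0.46652265 0.00658715 0.079     ]
w [406.57921688 192.08123112] [(np.int32(830), [407.8, 189.9], [378, 174, 60, 32])]
t [394.1153871  219.09673892] [(np.int32(43), [394.5, 219.4], [389, 215, 12, 10])]
s [386.64560772 190.08637304] [(np.int32(51), [385.7, 189.3], [381, 186, 10, 8])]
n 8 [-0.09 -0.21  0.75] [-5.23  2.45  5.91]
```

```bash
python3 - <<'E'
from h import *
k=W(-62,18.5,79);plan(k+o*.09,Rk(50),12)
E
```

```text
n 12 [-0.07 -0.15  0.5 ] [-3.49  1.63  3.94]
```

Call:
move_arm --pt "-0.07 -0.15 0.5 -3.5 1.6 3.9 0" --pt "-0.07 -0.15 0.5 -3.5 1.6 3.9 0" --pt "-0.07 -0.15 0.5 -3.5 1.6 3.9 0" --pt "-0.07 -0.15 0.5 -3.5 1.6 3.9 0" --pt "-0.07 -0.15 0.5 -3.5 1.6 3.9 0" --pt "-0.07 -0.15 0.5 -3.5 1.6 3.9 0" --pt "-0.07 -0.15 0.5 -3.5 1.6 3.9 0" --pt "-0.07 -0.15 0.5 -3.5 1.6 3.9 0" --pt "-0.07 -0.15 0.5 -3.5 1.6 3.9 0" --pt "-0.07 -0.15 0.5 -3.5 1.6 3.9 0" --pt "-0.07 -0.15 0.5 -3.5 1.6 3.9 0" --pt "-0.07 -0.15 0.5 -3.5 1.6 3.9 0" --pt "0 0 0 0 0 0 0" --pt "0 0 0 0 0 0 0" --pt "0 0 0 0 0 0 0"

```text
time: 17.12
tool_pos: [0.413, -0.0293, 0.1423]
tool_rot: [0.026, 0.739, 0.555, 0.381]
contact_force: [0.3, -0.4, 0.4]
gripper_width: 0.497
grasp_force: 0.0
```

```bash
cat > k.py <<'E'
from h import *
import sys
d,th=float(sys.argv[1])/1e3,float(sys.argv[2])
rail();print(manip.state()["joint_pos"].round(2))
f=manip.grab_frame("wrist");k=W(-62,18.5,79);q=proj(f,k+o*.012)
H=cv2.cvtColor(f["img"],cv2.COLOR_BGR2HSV);m=(((H[...,0]<8)|(H[...,0]>172))&(H[...,1]>150)&(H[...,2]>50)).astype(np.uint8)
nn,lab,st,ce=cv2.connectedComponentsWithStats(m);print("pred top of bar",q,"axis",proj(f,T()[0]+T()[1].apply([0,0,.05])))
for i in range(1,nn):
    if st[i,4]>100:
        ct=cv2.findContours((lab==i).astype(np.uint8),0,2)[0][0];print(st[i].tolist(),ce[i].round(1),cv2.minAreaRect(ct))
e=[proj(f,k+o*.012+s*.023*(np.cos(.7)*u+np.sin(.7)*yr)).round(1) for s in(-1,1)];print("bar ends pred",e)
plan(k+o*d,Rk(th),straight=True)
E
python3 k.py 12 50
```

```text
t 17.1167 rail x -126.45 y 17.82 z 142.33 mm F rail [-0.  -0.5  0.4] tool y yaw -25.51 w 0.4968970158647387
R [[0.093, 0.801, 0.592], [0.841, -0.382, 0.384], [0.534, 0.462, -0.708]]
[-0.72 -0.78  2.55  0.8   1.24 -0.66]
pred top of bar [320.26875887 213.44383989] axis [321.03184365 231.41937829]
[434, 5, 16, 15, 126] [441.9  11.8] ((441.89892578125, 11.938196182250977), (9.5399808883667, 15.58197021484375), 57.9946174621582)
[305, 172, 29, 71, 1206] [318.7 207.8] ((319.02349853515625, 207.39413452148438), (19.52374267578125, 71.04473114013672), 12.52880859375)
[499, 272, 54, 18, 648] [529.3 280. ] ((525.8170776367188, 278.6463317871094), (53.44886779785156, 16.343868255615234), 6.34019136428833)
bar ends pred [array([319.9, 246.6]), array([320.7, 178.2])]
shift cm [ 0.12 -0.04  7.85] turn [0.1 0.2 0.7]
```

Call:
move_arm --pt "0.02 -0.03 1.5 0 0 2 0" --pt "0.02 -0.03 2.0 0 0 3 0" --pt "0.02 -0.03 2.0 0 0 3 0" --pt "0.02 -0.03 1.2 0 0 0 0" --pt "0.02 0 0.6 0 0 0 0" --pt "0.02 0 0.4 0 0 0 0" --pt "0 0 0 0 0 0 0" --pt "0 0 0 0 0 0 0"

```text
time: 17.83
tool_pos: [0.4577, 0.0018, 0.0877]
tool_rot: [-0.0, 0.776, 0.502, 0.382]
contact_force: [-0.2, 0.1, 0.3]
gripper_width: 0.499
grasp_force: 0.0
```

```bash
python3 k.py 12 58
```

```text
t 17.8333 rail x -72.01 y 19.27 z 87.71 mm F rail [-0.1  0.2  0.3] tool y yaw -32.52 w 0.49884069955471083
R [[0.204, 0.779, 0.593], [0.778, -0.497, 0.384], [0.594, 0.383, -0.708]]
[-0.55 -0.5   2.5   0.89  0.96 -0.59]
pred top of bar [323.42926181 273.3416237 ] axis [320.73427805 231.71716849]
[472, 14, 12, 13, 103] [477.5  20.3] ((477.2500305175781, 20.250001907348633), (10.60660171508789, 9.899494171142578), 45.0)
[305, 206, 35, 109, 2693] [320.9 260.3] ((321.5562744140625, 260.35272216796875), (29.49738311767578, 108.54690551757812), 4.969740867614746)
bar ends pred [array([330.1, 320. ]), array([316. , 221.8])]
shift cm [0.04 0.1  0.14] turn [0.2 0.1 0.6]
```

Call:
move_arm --pt "0 0 0 0 0 0 -1" --pt "0 0 0 0 0 0 -1" --pt "0 0 0 0 0 0 -1" --pt "0 0 0 0 0 0 -1" --pt "0 0 0 0 0 0 -1" --pt "0 0 0 0 0 0 -1" --pt "0 0 0 0 0 0 -1" --pt "0 0 0 0 0 0 -1"

```text
time: 18.55
tool_pos: [0.4578, 0.0014, 0.0877]
tool_rot: [-0.0, 0.776, 0.501, 0.382]
contact_force: [-4.1, -4.7, 5.4]
gripper_width: 0.125
grasp_force: 62.4
```

```bash
python3 k.py 12 58;python3 -c "
from h import *
print(manip.state()['ft_torque'],T()[1].inv().apply(manip.state()['ft_torque']))"
```

```text
t 18.55 rail x -72.11 y 18.92 z 87.73 mm F rail [-6.  -1.7  5.4] tool y yaw -32.61 w 0.12455050996365906
R [[0.205, 0.778, 0.594], [0.778, -0.498, 0.383], [0.594, 0.383, -0.707]]
[-0.55 -0.5   2.5   0.89  0.96 -0.59]
pred top of bar [322.74940648 272.75063405] axis [320.42167052 231.43319981]
[307, 206, 29, 108, 2577] [320.1 259.4] ((321.0, 259.5), (107.0, 28.0), 90.0)
bar ends pred [array([329.5, 319.4]), array([315.3, 221.2])]
shift cm [0.06 0.09 0.13] turn [0.2 0.2 0.6]
[-0.17669927  0.31958805 -0.12150401] [ 0.14025386 -0.34310613  0.10358292]
```

Call:
move_arm --pt "0 0 0 0 0 3 -1" --pt "0 0 0 0 0 4 -1" --pt "0 0 0 0 0 4 -1" --pt "0 0 0 0 0 4 -1" --pt "0 0 0 0 0 4 -1" --pt "0 0 0 0 0 4 -1" --pt "0 0 0 0 0 4 -1" --pt "0 0 0 0 0 4 -1" --pt "0 0 0 0 0 0 -1"

```text
time: 19.35
tool_pos: [0.4572, 0.0017, 0.0877]
tool_rot: [-0.103, 0.882, 0.276, 0.368]
contact_force: [-15.7, -7.3, 13.6]
gripper_width: 0.126
grasp_force: 64.4
```

```bash
python3 k.py 12 130;python3 -c "
from h import *
print(T()[1].inv().apply(manip.state()['ft_torque']))"
```

```text
t 19.35 rail x -72.43 y 19.53 z 87.70 mm F rail [-17.2   2.5  13.6] tool y yaw -55.76 w 0.1258658185475184
R [[0.578, 0.563, 0.591], [0.411, -0.827, 0.385], [0.705, 0.021, -0.708]]
[-0.55 -0.5   2.5   0.89  0.97 -0.05]
pred top of bar [323.08329929 270.71990956] axis [320.35947541 231.07737986]
[306, 206, 30, 108, 2596] [319.7 259.2] ((320.5, 259.5), (107.0, 29.0), 90.0)
bar ends pred [array([356.1, 307.9]), array([287.5, 230.4])]
shift cm [0.12 0.11 0.15] turn [ 0.1  0.1 41.7]
[ 0.65902845 -0.81245967  0.06341246]
```

Call:
move_arm --pt "0 0 -0.05 0 0 4 -1" --pt "0 0 -0.05 0 0 4 -1" --pt "0 0 0 0 0 4 -1" --pt "0 0 0 0 0 4 -1" --pt "0 0 0 0 0 4 -1" --pt "0 0 0 0 0 4 -1" --pt "0 0 0 0 0 0 -1"

```text
time: 19.98
tool_pos: [0.4563, 0.0017, 0.0878]
tool_rot: [-0.178, 0.92, 0.086, 0.338]
contact_force: [-13.4, -4.8, 9.9]
gripper_width: 0.124
grasp_force: 63.6
```

```bash
python3 k.py 12 130;python3 -c "
from h import *
print(T()[1].inv().apply(manip.state()['ft_torque']))"
```

```text
t 19.9833 rail x -73.24 y 20.05 z 87.78 mm F rail [-13.9   3.3   9.9] tool y yaw -73.18 w 0.12383835612958637
R [[0.757, 0.279, 0.591], [0.039, -0.922, 0.385], [0.652, -0.269, -0.709]]
[-0.55 -0.51  2.5   0.89  0.97  0.37]
pred top of bar [322.11693082 267.59493145] axis [320.1528889  230.87040734]
[602, 0, 19, 19, 164] [610.2   7.5] ((609.3845825195312, 7.923065662384033), (9.429903030395508, 24.961509704589844), 33.690067291259766)
[306, 206, 30, 109, 2615] [319.7 259.1] ((320.5, 260.0), (108.0, 29.0), 90.0)
bar ends pred [array([369.8, 289.8]), array([272.2, 244.2])]
shift cm [0.22 0.08 0.22] turn [ 0.1  0.1 17.6]
[ 0.25980551 -0.93931158  0.010431  ]
```

Call:
move_arm --pt "0.03 0.02 -0.03 0 0 4 -1" --pt "0.03 0.02 -0.03 0 0 4 -1" --pt "0 0 0 0 0 4 -1" --pt "0 0 0 0 0 3 -1" --pt "0 0 0 0 0 2 -1" --pt "0 0 0 0 0 0 -1"

```text
time: 20.53
tool_pos: [0.4561, 0.0019, 0.0879]
tool_rot: [-0.226, 0.923, -0.05, 0.307]
contact_force: [-6.6, -0.2, 6.2]
gripper_width: 0.124
grasp_force: 62.3
```

```bash
python3 k.py 12 130;python3 -c "
from h import *
print(T()[1].inv().apply(manip.state()['ft_torque']))"
```

```text
t 20.5333 rail x -73.23 y 20.29 z 87.95 mm F rail [-5.7  3.4  6.2] tool y yaw -87.01 w 0.12398996838552934
R [[0.806, 0.047, 0.59], [-0.232, -0.892, 0.387], [0.545, -0.449, -0.708]]
[-0.55 -0.51  2.5   0.89  0.97  0.67]
pred top of bar [320.88158736 266.97423282] axis [319.93241441 230.73445487]
[306, 206, 29, 109, 2611] [319.6 259.4] ((320.0, 260.0), (108.0, 28.0), 90.0)
bar ends pred [array([374.5, 275.7]), array([266.3, 257.8])]
shift cm [0.24 0.04 0.23] turn [0.  0.1 0.6]
[ 0.19748486 -0.69759102 -0.06384197]
```

Call:
move_arm --pt "0 0 0 0 0 3 -1" --pt "0 0 0 0 0 3 -1" --pt "0 0 0 0 0 3 -1" --pt "0 0 0 0 0 0 -1" --pt "0 0 0 0 0 0 -1"

```text
time: 21.0
tool_pos: [0.4564, 0.0019, 0.0884]
tool_rot: [-0.248, 0.917, -0.119, 0.29]
contact_force: [-5.9, 1.2, 5.4]
gripper_width: 0.126
grasp_force: 90.4
```

```bash
python3 k.py 12 130;python3 -c "
from h import *
print(T()[1].inv().apply(manip.state()['ft_torque']))"
```

```text
t 21.0 rail x -73.06 y 20.09 z 88.36 mm F rail [-4.3  4.3  5.4] tool y yaw -95.02 w 0.12568300171254032
R [[0.804, -0.075, 0.59], [-0.362, -0.848, 0.387], [0.472, -0.525, -0.709]]
[-0.55 -0.51  2.5   0.88  0.97  0.82]
pred top of bar [320.24804199 267.62270696] axis [319.79048797 230.72147088]
[139, 10, 12, 23, 165] [144.9  21.3] ((144.45863342285156, 21.003450393676758), (22.00705337524414, 10.380685806274414), 85.2363510131836)
[301, 206, 32, 109, 2562] [318.5 259.5] ((318.6646728515625, 260.4817199707031), (108.44377136230469, 28.8226318359375), 83.6598129272461)
[0, 347, 6, 26, 123] [  2.1 357.5] ((2.5, 359.5), (25.0, 5.0), 90.0)
bar ends pred [array([375. , 269.1]), array([265.3, 266. ])]
shift cm [0.2  0.02 0.24] turn [ 0.1  0.1 -8. ]
[ 0.49212473 -0.67804196 -2.09119332]
```

Call:
move_arm --pt "0 0 0 0 0 -4 -1" --pt "0 0 0 0 0 -3 -1" --pt "0 0 0 0 0 0 -1" --pt "0 0 0 0 0 0 0" --pt "0 0 0 0 0 0 0" --pt "0 0 0 0 0 0 0" --pt "0 0 0 0 0 0 0" --pt "0 0 -0.7 0 0 0 0" --pt "0 0 -2 0 0 0 0" --pt "0 0 -2.5 0 0 0 0" --pt "0 0 -2.5 0 0 0 0" --pt "0 0 -2 0 0 0 0" --pt "0 0 0 0 0 0 0" --pt "0 0 0 0 0 0 0"

```text
time: 22.22
tool_pos: [0.3998, -0.0373, 0.1578]
tool_rot: [-0.229, 0.921, -0.067, 0.306]
contact_force: [-0.1, 0.3, -0.6]
gripper_width: 0.501
grasp_force: 0.0
```

```bash
python3 k.py 90 130; python3 - <<'E'
from h import *
# bar direction check + carrier pose via other views
f=manip.grab_frame("wrist");k=W(-62,18.5,79)
for q in(0,.7,1.1,1.4):
    a=.7-q;e=[proj(f,k+o*.012+s*.023*(np.cos(a)*u+np.sin(a)*yr)).round(1) for s in(-1,1)];d=e[1]-e[0];print(q,np.degrees(np.arctan2(d[1],d[0])))
import pickle
pf,pg,ps=pickle.load(open("k7.pkl","rb"))
for n,o2 in(("top",pg),("scene",ps)):
    F=manip.grab_frame(n);D=cv2.absdiff(F["img"],o2["img"]).max(-1);H=proj(F,W(0,20,138));x,y=H.astype(int);print(n,H,"head-area diff",[D[y-8:y+8,x-8:x+8].mean()])
    cv2.imwrite(f"pics/{n}8.png",F["img"])
E
```

```text
t 22.2167 rail x -141.84 y 18.28 z 157.80 mm F rail [ 0.   0.3 -0.6] tool y yaw -88.96 w 0.5007242069050116
R [[0.803, 0.016, 0.595], [-0.265, -0.886, 0.381], [0.533, -0.464, -0.707]]
[-0.78 -0.85  2.56  0.79  1.32  0.78]
pred top of bar [318.22467208 204.7938297 ] axis [319.40607052 232.16836116]
[191, 18, 10, 18, 105] [195.4  26.2] ((195.44557189941406, 26.455446243286133), (17.31364631652832, 8.15930461883545), 84.2894058227539)
[306, 171, 22, 65, 986] [317.1 203.4] ((316.95904541015625, 202.82493591308594), (64.61642456054688, 17.196626663208008), 83.1572265625)
[11, 284, 17, 22, 277] [ 19.4 294.4] ((19.0, 294.5), (21.0, 16.0), 90.0)
bar ends pred [array([350.4, 209.3]), array([285.8, 200.2])]
shift cm [ 0.15 -0.05  2.12] turn [ 0.2 -0.1 -1.5]
0 -172.03038960567864
0.7 -132.72955032933493
1.1 -109.34977374134994
1.4 -91.45251358968376
top [385.82844048 200.49601241] head-area diff [np.float64(7.203125)]
scene [370.42955869 172.39600306] head-area diff [np.float64(4.5)]
```

```bash
python3 -c "
from plant import manip
print(manip.job_done())"
```

```text
the job is handed in; nothing more can be done
None
```

The carrier is on the rail against the stop with the knob at the front, turned to its end stop (2.1 N m felt there, bar seen near 1.3 rad) and released; the job was handed in at about 22 s, and no verdict came back.

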